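# Square a mortar slab into the corner of the jig

## Task

Pick up the wooden block and use it to nudge the flat mortar slab on the green squaring jig into the jig's corner: first push the slab up against the rear fence (far side), then slide it along that fence until it meets the end stop (left side). Push only with the block, not with the gripper, and finally lay the block down flat on the bench, off the jig.

Things in the scene. Friction and masses are not known exactly. Their poses are not given: they have to be found in the camera images.
- wood_block: The tool: brown wooden block lying flat, 40 x 110 x 28 mm (x, y, z), 0.11 kg, loose on the bench to one side of the jig. Origin: centre of its underside; y along its length. The similar grey mortar prism (40 x 160 x 40 mm) on the other side is not the tool; they swap sides. Gripped across the 40 mm width on the upper half of its height, it keeps the fingers above slab and fences (10 mm).
- slab: Flat grey mortar slab, 70 x 100 x 10 mm (its x, y, z), about 0.16 kg, lying loose on the jig's green bed. Origin: centre of its underside. It starts turned up to about 12 degrees from the jig, some 20 to 60 mm short of the rear fence and of the end stop. Home in the corner its origin is at x = -35, y = -50 mm in the rear fence's frame.
- rear_fence: Aluminium bar 194 mm long, 14 wide, 10 high on the far side of the fixed jig. Origin: the jig's inner corner, where the inner faces of fence and end stop meet, on the bed's top, 8 mm above the bench. x points out through the fence (away from the robot), y along it, out through the end stop (to the left), z up. Inner face: plane x = 0. The green bed spans -200 to 14 mm in x and y.
- end_stop: Aluminium bar 134 mm long (x = -140 to -6 mm), 14 wide, 10 high, on the left of the jig, square to the rear fence. Same origin and axes as the rear fence; its inner face is the plane y = 0. The bed's sides towards the robot and to the right are open.

How it is judged:
By the outcome, as a careful person would: the job done as asked, in the order asked, and still so for the second after the job is handed in, with the robot touching nothing.
It also fails if it takes over 58 s, if anything falls off the work surface, if the arm or the gripper's body presses on something with over 40 N, if the wrist force passes 120 N, or if a joint passes its speed limit or range.

## Robot

A 6-joint arm with a two-finger parallel gripper is mounted at the origin on a cart in front of the work surface, level with it; the furniture and walls round the work are solid. World frame = base frame: x ahead of the robot, y to its left, z up, the work surface at z = 0. Lengths are in m, angles in degrees, forces in N, time in s.
With the tool pointing down it reaches from about 0.35 to 0.875 m from the base axis. Payload 4.2 kg.
Tool frame: the origin (TCP) lies at the very end of the fingers, on their centre line; the grasp point (between the pads) lies 19 mm behind it; z points along the fingers, y is the line along which they close (so a half turn about z gives the same grasp; the last joint's range is limited). The gripper opens to 87 mm and grips with 3 to 60 N. Pads are 19 mm wide; open, the fingers measure 117 mm over their backs; the gripper's body (75 mm by 190 mm) begins 51 mm behind the grasp point.
Start: joints at [-60.871, 22.042, 0.453, 0, -68.411, -14.817], TCP at [0.155, -0.606, 0.223] pointing down, gripper open.
Joint ranges: [-179.83, 179.83], [-69.29, 118.12], [-61.27, 80.66], [-181.25, 117.63], [-171.15, -9.14], [-177.46, 177.46]. Speed limits (degrees/s): [159.86, 159.86, 180, 180, 180, 180].

## Interface

Orientations are given as a 3x3 rotation matrix whose columns are the frame's x, y, z axes.
In Python, from station import sense, cams, r gives the robot as it stands. The module is installed in compiled form; this text tells all that it offers.
- The arm moves only by the tool step_arm, never from a script. Its argument "targets" is text: rows parted by semicolons, each of 4 numbers parted by spaces: the shift along the tool's x, y, z in cm, then the turn about the tool's z in degrees. In form: x y z turn; .... A call has 1 to 12 rows; each row shifts and turns the commanded pose from where the row before left it, along the tool's axes as they then stand; what a row does not reach is not made up. A row lasts 1/12 s, in which the tool goes at most 41.7 mm and 7.16 degrees, less where a joint would pass 70% of its speed; a pose out of reach is approached as far as the arm can. A call with a gripper value outside its range is refused whole. "claw" is the finger opening in cm, from 0 to 8.7, set as the call begins (left out, the last holds). The fingers move at their own pace and stop on an object; the grip force is fixed at half the most. Time passes only in rows, so rows that do not move let the fingers close. It gives the time, the measured TCP pose, the force, the opening and the grip force at its end, in the units of the state.
- sense(): the state, without advancing time (a new reading comes with each control period).
- cams.capture(name): name is "scene" or "top"; returns a dict with "frame" (400x640x3 uint8, blue, green, red), "vertical_fov" (degrees; the focal length in pixels is half the picture's height over the tangent of half this angle, whatever the lens; pixels are square), "cx", "cy" (the principal point, pixels), "dist_coeffs" ([k1, k2, p1, p2, k3] as OpenCV has them; the pictures are not rectified), "eye" and "rotation" of the camera in the world. Camera axes: x right, y down, z forward; pixel columns grow to the right and rows downward; lengths in m; the calibration is good to about 2 mm. A picture is of the moment at which its call begins. There is no depth.
- r.finish_job(): hands the job in; it is judged then, once.
The state is a dict: "time_s": time; "joints": joint angles; "joint_velocities": joint speeds; "effort": joint torques, N m; "tcp_pos": TCP position; "ee_rot": TCP orientation; "wrist_force": force on the tool from outside, world axes, zero at the start; "moment": the same for the moment, N m; "gripper_width": opening from 0.0 (shut) to 1.0 (fully open); "gripper_force": force on a finger pad.
Only numpy, scipy, OpenCV 4.12 (cv2) and the standard library are available. Lean on these libraries where they do the work, as an engineer would, in place of code of your own. Each camera call takes 0.05 s, during which the arm holds its last target. There are 200 camera calls.

## Working session

There is one attempt and no reset: what is moved stays moved. The work goes in short steps, Python scripts to look and compute and a tool call to move; the robot and the scene stay as the last step left them, time stands still between calls to the robot, and variables do not carry over. Pictures are saved under pics/ and viewed, at most 10 in all, crops included, and the job is handed in when it is done.

Besides the shell and the picture viewer there is one more tool, called after "Call:" as name(argument=value, ...) on one line, values as JSON. step_arm: Moves the arm, as the interface text tells. Its arguments: {"type":"object","properties":{"targets":{"type":"string"},"claw":{"type":"number"}},"required":["targets"]}

```bash
mkdir -p pics; cat > h.py <<'E'
import numpy as np, cv2
from station import sense, cams, r
def cap(n,save=None):
    c=cams.capture(n); f=c["frame"]
    if save: cv2.imwrite("pics/"+save,f)
    F=f.shape[0]/2/np.tan(np.radians(c["vertical_fov"])/2)
    K=np.array([[F,0,c["cx"]],[0,F,c["cy"]],[0,0,1.]])
    return f,K,np.array(c["dist_coeffs"],float),np.array(c["eye"]),np.array(c["rotation"])
def ray(c,px,z):
    _,K,d,e,R=c
    u=cv2.undistortPoints(np.array(px,float).reshape(-1,1,2),K,d).reshape(-1,2)
    v=np.c_[u,np.ones(len(u))]@R.T
    return e+v*((z-e[2])/v[:,2])[:,None]
def proj(c,P):
    _,K,d,e,R=c
    return cv2.projectPoints(np.array(P,float).reshape(-1,1,3),cv2.Rodrigues(R.T)[0],-R.T@e,K,d)[0].reshape(-1,2)
E
python3 - <<'E'
from h import *
for n in("top","scene"):
    c=cap(n,n+"0.png"); print(n,c[3],c[4].round(3).tolist(),c[1][0,0])
s=sense();print(s["tcp_pos"],s["ee_rot"],s["time_s"])
E
```

```text
top [ 0.39261237 -0.00187592  1.25923298] [[0.004, -0.996, 0.09], [-1.0, -0.004, -0.01], [0.01, -0.09, -0.996]] 495.89933446471093
scene [-0.52297545  0.52037716  1.01456309] [[-0.471, -0.555, 0.686], [-0.882, 0.304, -0.359], [-0.009, -0.774, -0.633]] 516.6520072574862
[ 0.15436933 -0.60508168  0.22154872] [[-9.69004678e-01 -2.47041536e-01 -6.42171556e-04]
 [-2.47042324e-01  9.69002821e-01  1.90328962e-03]
 [ 1.52074457e-04  2.00294010e-03 -9.99997983e-01]] 0.1
```

View pics/top0.png

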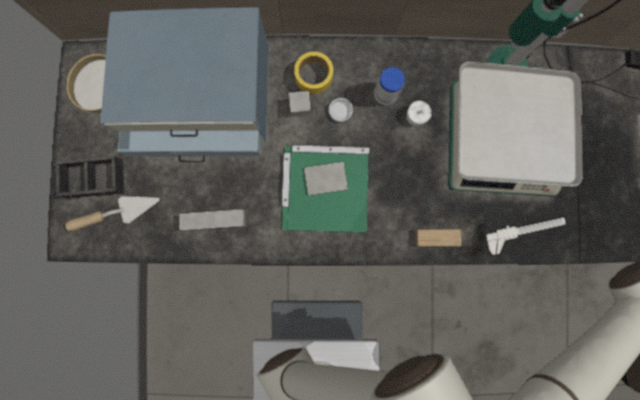

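View pics/scene0.png

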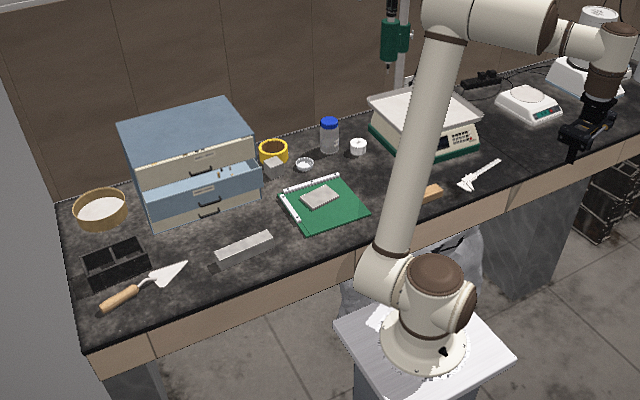

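The top view shows the wooden block at about (439,237), the grey prism at (212,219), the jig's green bed spanning (283–368, 147–232), and the slab at (326,178). The fence lies along row 149 and the stop along column 286. In the scene view the block is at (432,193) and the slab at (320,197).

```bash
cat >> h.py <<'E'
def rect(c,mask,box,z,dil=0):
    x0,y0,x1,y1=box; m=np.zeros(mask.shape,np.uint8); m[y0:y1,x0:x1]=mask[y0:y1,x0:x1].astype(np.uint8)*255
    m=cv2.morphologyEx(m,cv2.MORPH_OPEN,np.ones((3,3)))
    k=max(cv2.findContours(m,0,1)[0],key=cv2.contourArea)
    p=ray(c,k.reshape(-1,2),z)[:,:2]
    (a,b),(w,h),t=cv2.minAreaRect((p*1000).astype(np.float32))
    if w<h: w,h,t=h,w,t+90
    t=(t+90)%180-90   # long-axis angle from world x
    return np.round([a,b,w,h,t],1)
def masks(f):
    h=cv2.cvtColor(f,cv2.COLOR_BGR2HSV).astype(int);H,S,V=h[...,0],h[...,1],h[...,2]
    return dict(wood=(H>5)&(H<25)&(S>70)&(V>90), green=(H>60)&(H<95)&(S>80), light=(S<60)&(V>115), white=(S<50)&(V>190))
E
python3 - <<'E'
from h import *
c=cap("top");m=masks(c[0])
print("wood",rect(c,m["wood"],(400,215,475,260),.028))
print("green",rect(c,m["green"],(270,135,385,240),.008))
h=cv2.cvtColor(c[0],cv2.COLOR_BGR2HSV)
for p in[(326,178),(330,149),(286,180),(300,210),(439,237),(326,262)]:print(p,h[p[1],p[0]])
print("slab",rect(c,m["light"],(296,158,360,205),.018))
print("fence",rect(c,m["light"],(293,140,375,155),.018))
print("stop",rect(c,m["light"],(278,156,292,212),.018))
print("edge",ray(c,[(330,262),(440,262)],0), "prism",rect(c,m["light"],(170,200,255,240),.04))
f=cv2.resize(c[0][135:265,265:475],None,fx=3.8,fy=3.8,interpolation=cv2.INTER_CUBIC);cv2.imwrite("pics/crop.png",f)
E
```

```text
wood [ 411.5 -305.5  109.9   40.1   89.8]
green [526.7 -21.  212.3 196.4  88.4]
(326, 178) [ 17  15 149]
(330, 149) [ 75   4 126]
(286, 180) [ 15   3 190]
(300, 210) [ 73 101 121]
(439, 237) [ 17  78 166]
(326, 262) [10 12 63]
slab [560.1 -22.6 102.8  74.4 -81.1]
fence [633.3 -35.6 193.8  19.9  88.5]
stop [552.3  78.2 127.6  18.1  -1.4]
edge [[ 0.3485129  -0.03415381  0.        ]
 [ 0.3480147  -0.31552377  0.        ]] prism [452.7 261.9 162.5  40.  -85.5]
```

View pics/crop.png

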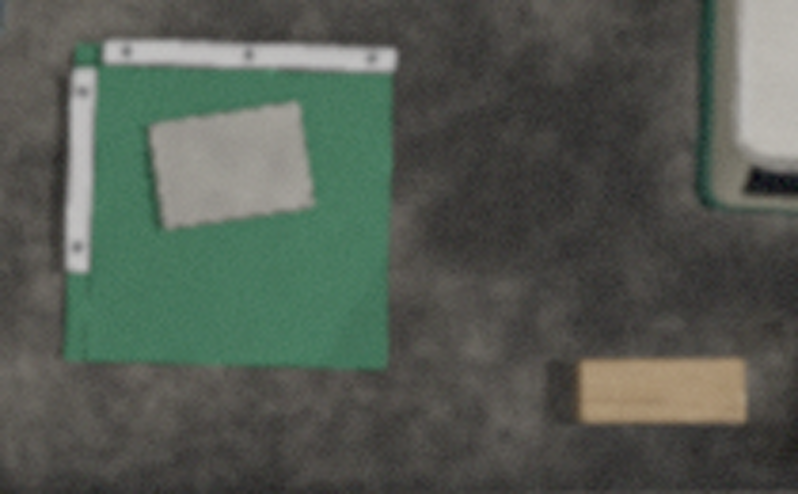

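The crop confirms this: fence and stop are straight, the slab is turned about 10°, and the block lies parallel to world y. That puts the jig corner at about (0.631, 0.071) with yaw -1.5°. In the jig frame the slab is at about (-68, -95) mm and +10°. I'll turn the gripper first.

Call:
step_arm(targets="0 0 0 -6.86; 0 0 0 -6.86; 0 0 0 -6.86; 0 0 0 -6.86; 0 0 0 -6.86; 0 0 0 -6.86; 0 0 0 -6.86; 0 0 0 -6.86; 0 0 0 -6.86; 0 0 0 -6.86; 0 0 0 -6.9; 0 0 0 0", claw=7.5)

```text
time_s: 1.15
tcp_pos: [0.1545, -0.6053, 0.2221]
ee_rot: [[-0.001, -1.0, -0.0], [-1.0, 0.001, 0.001], [-0.001, 0.0, -1.0]]
wrist_force: [0.5, -0.8, 0.3]
gripper_width: 0.864
gripper_force: 0.0
```

Call:
step_arm(targets="-2.5 -2.14 0.8 0; -2.5 -2.14 0.8 0; -2.5 -2.14 0.8 0; -2.5 -2.14 0.8 0; -2.5 -2.14 0.8 0; -2.5 -2.14 0.8 0; -2.5 -2.14 0.8 0; -2.5 -2.14 0.8 0; -2.5 -2.14 0.8 0; -2.5 -2.14 0.8 0; -2.5 -2.14 0.8 0; -2.5 -2.14 0.8 0")

```text
time_s: 2.15
tcp_pos: [0.4131, -0.305, 0.1263]
ee_rot: [[-0.007, -1.0, 0.0], [-1.0, 0.007, -0.0], [0.0, -0.0, -1.0]]
wrist_force: [0.5, -0.3, -0.3]
gripper_width: 0.862
gripper_force: 0.0
```

Call:
step_arm(targets="0 0 0 0; 0 0 0 0; 0 0 0 0")

```text
time_s: 2.4
tcp_pos: [0.4122, -0.3064, 0.1265]
ee_rot: [[-0.004, -1.0, -0.0], [-1.0, 0.004, 0.0], [-0.0, 0.0, -1.0]]
wrist_force: [-1.1, -0.1, 0.4]
gripper_width: 0.865
gripper_force: 0.0
```

Call:
step_arm(targets="0 0 2.5 0; 0 0 2.5 0; 0 0 2.5 0; 0 0 2 0; 0 0 1 0; 0 0 0.6 0; 0 0 0 0; 0 0 0 0; 0 0 0 0")

```text
time_s: 3.15
tcp_pos: [0.4131, -0.307, 0.0167]
ee_rot: [[-0.004, -1.0, 0.002], [-1.0, 0.004, -0.001], [0.001, -0.002, -1.0]]
wrist_force: [-0.0, -0.6, -0.9]
gripper_width: 0.863
gripper_force: 0.0
```

Call:
step_arm(targets="0 0 0 0; 0 0 0 0; 0 0 0 0; 0 0 0 0; 0 0 0 0; 0 0 0 0; 0 0 0 0; 0 0 0 0", claw=3)

```text
time_s: 3.82
tcp_pos: [0.4123, -0.3064, 0.0156]
ee_rot: [[-0.003, -1.0, -0.0], [-1.0, 0.003, 0.0], [-0.0, 0.0, -1.0]]
wrist_force: [-0.9, -0.3, 0.2]
gripper_width: 0.456
gripper_force: 30.0
```

Call:
step_arm(targets="0 0 0 0; 0 0 0 0; 0 0 0 0; 0 0 0 0")

```text
time_s: 4.15
tcp_pos: [0.4123, -0.3064, 0.0156]
ee_rot: [[-0.003, -1.0, -0.0], [-1.0, 0.003, 0.0], [-0.0, 0.0, -1.0]]
wrist_force: [-0.8, -0.1, 2.7]
gripper_width: 0.454
gripper_force: 30.0
```

Call:
step_arm(targets="0 0 -1.5 0; 0 0 -2 0; 0 0 -2 0; 0 0 -1.5 0; -3 -0.7 0 0; -3.6 -0.9 0 0; -3.6 -0.9 0 0; -3.6 -0.9 0 0; -3.6 -0.9 0 0; -3.6 -0.9 0 0; -3.6 -0.9 0 0; -3.0 -0.7 0 0")

```text
time_s: 5.15
tcp_pos: [0.4815, -0.0284, 0.0854]
ee_rot: [[-0.002, -1.0, 0.0], [-1.0, 0.002, 0.0], [-0.0, -0.0, -1.0]]
wrist_force: [0.4, -1.7, -1.9]
gripper_width: 0.46
gripper_force: 30.0
```

Call:
step_arm(targets="-0.9 -0.3 0 1.3; 0 0 0 0; 0 0 0 0; 0 0 0 0")

```text
time_s: 5.48
tcp_pos: [0.4836, -0.0222, 0.0852]
ee_rot: [[-0.026, -1.0, -0.001], [-1.0, 0.026, -0.0], [0.0, 0.001, -1.0]]
wrist_force: [-0.0, -0.7, -1.2]
gripper_width: 0.456
gripper_force: 30.0
```

```bash
python3 - <<'E'
from h import *
s=sense();print(s["tcp_pos"],s["ee_rot"][0],s["gripper_width"])
c=cap("top","lift.png");cv2.imwrite("pics/lift.png",cv2.resize(c[0][130:270,250:400],None,fx=4,fy=4))
E
```

```text
[ 0.48359564 -0.02220917  0.0851988 ] [-0.02636028 -0.9996519  -0.00110182] 0.45585950433068234
```

View pics/lift.png

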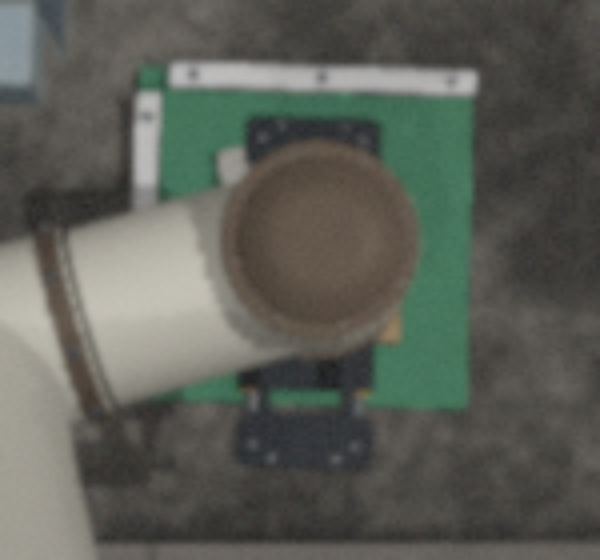

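The arm hides most of the jig: only the block's right end at crop (390,330) and the slab's left corner at (232,160) show. The block is behind the slab as planned, so I'll lower it and push.

Call:
step_arm(targets="0 0 1.5 0; 0 0 2 0; 0 0 1.3 0; 0 0 0.7 0; 0 0 0.46 0; 0 0 0 0; 0 0 0 0; 0 0 0 0")

```text
time_s: 6.2
tcp_pos: [0.4849, -0.0217, 0.0267]
ee_rot: [[-0.026, -1.0, 0.002], [-1.0, 0.026, 0.0], [-0.0, -0.002, -1.0]]
wrist_force: [-0.8, 0.3, -1.5]
gripper_width: 0.452
gripper_force: 30.0
```

Call:
step_arm(targets="0 -0.4 0 0; 0 -0.4 0 0; 0 -0.4 0 0; 0 -0.4 0 0; 0 -0.4 0 0; 0 -0.4 0 0; 0 -0.4 0 0; 0 -0.4 0 0; 0 -0.4 0 0; 0 -0.4 0 0; 0 -0.4 0 0; 0 -0.4 0 0")

```text
time_s: 7.2
tcp_pos: [0.5326, -0.023, 0.0258]
ee_rot: [[-0.026, -1.0, -0.0], [-1.0, 0.026, 0.0], [-0.0, 0.0, -1.0]]
wrist_force: [-1.2, -0.2, -2.4]
gripper_width: 0.454
gripper_force: 30.0
```

Call:
step_arm(targets="0 -0.2 0 0; 0 -0.1 0 0; 0 -0.1 0 0; 0 0 0 0; 0 0 0 0")

```text
time_s: 7.62
tcp_pos: [0.5363, -0.023, 0.026]
ee_rot: [[-0.026, -1.0, 0.0], [-1.0, 0.026, 0.0], [-0.0, -0.0, -1.0]]
wrist_force: [-1.6, -0.1, -0.7]
gripper_width: 0.46
gripper_force: 30.0
```

Call:
step_arm(targets="0 -0.1 0 0; 0 -0.1 0 0; 0 0 0 0; 0 0 0 0")

```text
time_s: 7.95
tcp_pos: [0.5381, -0.0231, 0.0259]
ee_rot: [[-0.026, -1.0, -0.0], [-1.0, 0.026, -0.0], [0.0, 0.0, -1.0]]
wrist_force: [-1.8, 0.1, -0.5]
gripper_width: 0.458
gripper_force: 30.0
```

Call:
step_arm(targets="0 -0.1 0 0; 0 0 0 0; 0 0 0 0")

```text
time_s: 8.2
tcp_pos: [0.5382, -0.0231, 0.0258]
ee_rot: [[-0.026, -1.0, -0.002], [-1.0, 0.026, -0.0], [0.0, 0.002, -1.0]]
wrist_force: [-4.4, 2.3, 1.9]
gripper_width: 0.452
gripper_force: 30.0
```

Call:
step_arm(targets="0 -0.1 0 0; 0 0 0 0; 0 0 0 0")

```text
time_s: 8.45
tcp_pos: [0.5382, -0.0232, 0.0256]
ee_rot: [[-0.026, -1.0, -0.004], [-1.0, 0.026, -0.0], [0.0, 0.004, -1.0]]
wrist_force: [-6.1, 1.3, 2.1]
gripper_width: 0.457
gripper_force: 30.0
```

Call:
step_arm(targets="0 -0.1 0 0; 0 0 0 0; 0 0 0 0")

```text
time_s: 8.7
tcp_pos: [0.5382, -0.0234, 0.0254]
ee_rot: [[-0.027, -1.0, -0.006], [-1.0, 0.027, -0.001], [0.001, 0.006, -1.0]]
wrist_force: [-8.4, 3.1, 3.3]
gripper_width: 0.454
gripper_force: 30.0
```

```bash
python3 - <<'E'
from h import *
c=cap("scene","push.png");cv2.imwrite("pics/push.png",cv2.resize(c[0][150:250,260:390],None,fx=6,fy=6,interpolation=2))
E
```

```text
(no output)
```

View pics/push.png

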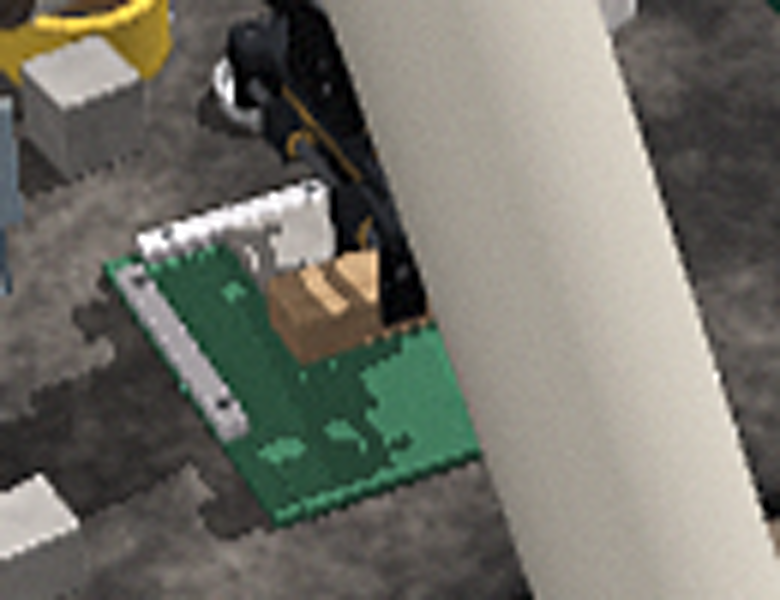

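The slab is flush against the fence: the scene crop shows it at (290,230) between the fence and the block. I'll back off, lift and move to the slab's right side.

Call:
step_arm(targets="0 0.4 0 0; 0 0.5 0 0; 0 0.6 0 0; 0 0 -1.5 0; 0 0 -2 0; 0 0 -1.5 0; 2 -1 0 0; 2.4 -1.2 0 0; 2.4 -1.3 0 0; 2.4 -1.3 0 0; 2.2 -1.1 0 0; 1 -0.5 0 0")

```text
time_s: 9.75
tcp_pos: [0.5887, -0.1508, 0.0761]
ee_rot: [[-0.028, -1.0, 0.003], [-1.0, 0.028, -0.001], [0.001, -0.003, -1.0]]
wrist_force: [0.2, 0.0, -0.8]
gripper_width: 0.457
gripper_force: 30.0
```

Call:
step_arm(targets="0 0 0 0; 0 0 0 0; 0 0 0 0")

```text
time_s: 10.0
tcp_pos: [0.5865, -0.1477, 0.0758]
ee_rot: [[-0.026, -1.0, -0.0], [-1.0, 0.026, 0.0], [-0.0, 0.0, -1.0]]
wrist_force: [-0.1, 0.0, -1.5]
gripper_width: 0.458
gripper_force: 30.0
```

```bash
python3 - <<'E'
from h import *
c=cap("top");m=masks(c[0])
print("slab+fence",[rect(c,m["light"],b,.018) for b in [(293,140,385,200)]])
cv2.imwrite("pics/side.png",cv2.resize(c[0][130:240,260:420],None,fx=4.5,fy=4.5,interpolation=2))
print(sense()["tcp_pos"])
E
```

```text
slab+fence [array([582. ,   5.1, 151.5, 110.7,   0.6])]
[ 0.58654837 -0.14744884  0.07598594]
```

View pics/side.png

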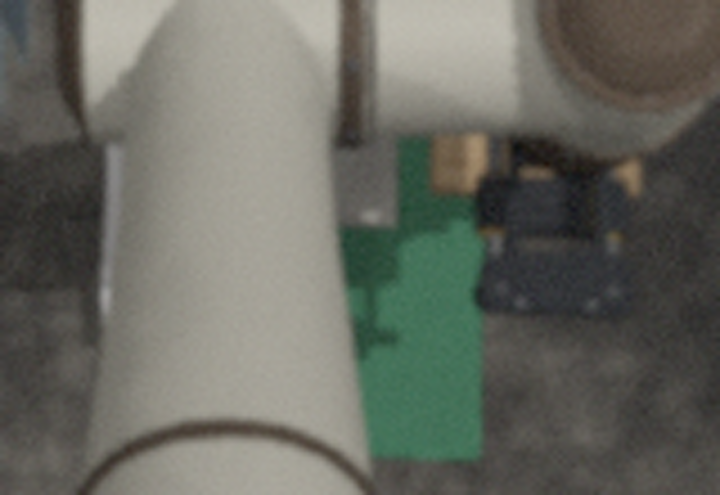

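The slab's right edge is at crop (397,180) and the block's left end at (432,160). The slab is square to the jig, with a gap of about 13 mm to the block. I'll lower and slide it left.

Call:
step_arm(targets="0 0 1.5 0; 0 0 1.5 0; 0 0 1.2 0; 0 0 0.5 0; 0 0 0.3 0; 0 0 0 0; 0 0 0 0; 0 0 0 0")

```text
time_s: 10.72
tcp_pos: [0.5876, -0.1482, 0.0269]
ee_rot: [[-0.026, -1.0, 0.002], [-1.0, 0.026, -0.0], [0.0, -0.002, -1.0]]
wrist_force: [0.1, -0.4, -0.7]
gripper_width: 0.454
gripper_force: 30.0
```

Call:
step_arm(targets="-0.4 0 0 0; -0.4 0 0 0; -0.4 0 0 0; -0.4 0 0 0; -0.4 0 0 0; -0.4 0 0 0; -0.4 0 0 0; -0.4 0 0 0; -0.4 0 0 0; -0.4 0 0 0; -0.4 0 0 0; -0.4 0 0 0")

```text
time_s: 11.72
tcp_pos: [0.5883, -0.1, 0.026]
ee_rot: [[-0.026, -1.0, 0.0], [-1.0, 0.026, -0.0], [0.0, -0.0, -1.0]]
wrist_force: [-0.0, -3.0, 0.3]
gripper_width: 0.46
gripper_force: 30.0
```

Call:
step_arm(targets="-0.3 0 0 0; -0.3 0 0 0; -0.2 0 0 0; -0.2 0 0 0; -0.1 0 0 0; -0.1 0 0 0; 0 0 0 0; 0 0 0 0")

```text
time_s: 12.38
tcp_pos: [0.5885, -0.0882, 0.0258]
ee_rot: [[-0.026, -1.0, -0.0], [-1.0, 0.026, 0.0], [-0.0, 0.0, -1.0]]
wrist_force: [0.1, 0.3, -0.7]
gripper_width: 0.456
gripper_force: 30.0
```

Call:
step_arm(targets="-0.1 0 0 0; -0.1 0 0 0; 0 0 0 0; 0 0 0 0")

```text
time_s: 12.72
tcp_pos: [0.5885, -0.0863, 0.0258]
ee_rot: [[-0.026, -1.0, -0.0], [-1.0, 0.026, 0.0], [-0.0, 0.0, -1.0]]
wrist_force: [0.4, -0.1, -0.8]
gripper_width: 0.455
gripper_force: 30.0
```

Call:
step_arm(targets="-0.1 0 0 0; -0.1 0 0 0; 0 0 0 0; 0 0 0 0")

```text
time_s: 13.05
tcp_pos: [0.5885, -0.0842, 0.0259]
ee_rot: [[-0.026, -1.0, -0.0], [-1.0, 0.026, 0.0], [-0.0, 0.0, -1.0]]
wrist_force: [0.6, -0.0, -1.0]
gripper_width: 0.454
gripper_force: 30.0
```

Call:
step_arm(targets="-0.1 0 0 0; 0 0 0 0; 0 0 0 0")

```text
time_s: 13.3
tcp_pos: [0.5886, -0.0833, 0.0259]
ee_rot: [[-0.026, -1.0, -0.0], [-1.0, 0.026, 0.0], [-0.0, 0.0, -1.0]]
wrist_force: [0.5, -0.8, -1.5]
gripper_width: 0.455
gripper_force: 30.0
```

Call:
step_arm(targets="-0.1 0 0 0; 0 0 0 0; 0 0 0 0")

```text
time_s: 13.55
tcp_pos: [0.5885, -0.0832, 0.026]
ee_rot: [[-0.026, -1.0, -0.0], [-1.0, 0.026, -0.001], [0.001, 0.0, -1.0]]
wrist_force: [-0.4, -6.0, -1.2]
gripper_width: 0.458
gripper_force: 30.0
```

Call:
step_arm(targets="-0.1 0 0 0; 0 0 0 0; 0 0 0 0")

```text
time_s: 13.8
tcp_pos: [0.5885, -0.0831, 0.0262]
ee_rot: [[-0.026, -1.0, -0.001], [-1.0, 0.026, -0.002], [0.002, 0.001, -1.0]]
wrist_force: [-0.0, -8.7, 0.2]
gripper_width: 0.454
gripper_force: 30.0
```

Call:
step_arm(targets="0.3 0 0 0; 0.4 0 0 0; 0.6 0 0 0; 0.6 0 0 0; 0 0 -1.5 0; 0 0 -2 0; 0 0 -2 0; 2.5 1.5 0 0; 3 2 0 0; 3 2 0 0; 3 2 0 0; 3 2 0 0")

```text
time_s: 14.8
tcp_pos: [0.4885, -0.244, 0.0811]
ee_rot: [[-0.025, -1.0, 0.001], [-1.0, 0.025, 0.0], [-0.0, -0.001, -1.0]]
wrist_force: [-0.0, -0.5, -0.7]
gripper_width: 0.455
gripper_force: 30.0
```

Call:
step_arm(targets="3 2 0 0; 2 3 0 0; 1 3 0 0; 0 0 0 0; 0 0 0 0; 0 0 0 0")

```text
time_s: 15.3
tcp_pos: [0.4085, -0.3012, 0.0814]
ee_rot: [[-0.026, -1.0, 0.002], [-1.0, 0.026, -0.001], [0.001, -0.002, -1.0]]
wrist_force: [0.7, -0.5, -1.2]
gripper_width: 0.453
gripper_force: 30.0
```

```bash
python3 - <<'E'
from h import *
c=cap("top")
cv2.imwrite("pics/home.png",cv2.resize(c[0][130:260,265:445],None,fx=4.4,fy=4.4,interpolation=2))
print(sense()["tcp_pos"])
E
```

```text
[ 0.40896841 -0.30096154  0.08131597]
```

View pics/home.png

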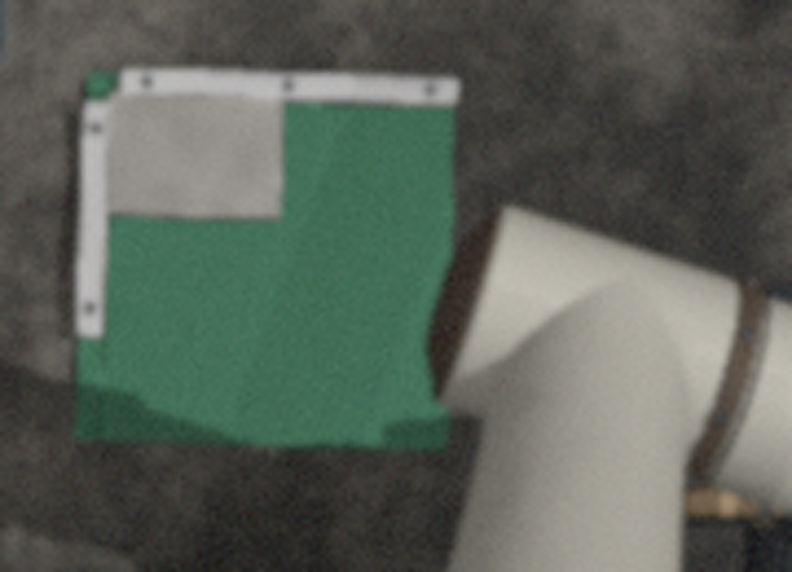

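The slab sits in the corner with no gaps at the fence or the stop: it spans crop (107–283, 97–217). Now I'll lay the block down.

Call:
step_arm(targets="0 0 1.5 0; 0 0 2 0; 0 0 1.5 0; 0 0 0.8 0; 0 0 0.4 0; 0 0 0.2 0; 0 0 0.1 0; 0 0 0 0; 0 0 0 0; 0 0 0 0")

```text
time_s: 16.18
tcp_pos: [0.4084, -0.3009, 0.0166]
ee_rot: [[-0.026, -1.0, 0.001], [-1.0, 0.026, -0.001], [0.0, -0.001, -1.0]]
wrist_force: [-0.7, -0.4, -0.5]
gripper_width: 0.455
gripper_force: 30.0
```

Call:
step_arm(targets="0 0 0.05 0; 0 0 0 0; 0 0 0 0")

```text
time_s: 16.43
tcp_pos: [0.408, -0.3008, 0.0157]
ee_rot: [[-0.026, -1.0, 0.0], [-1.0, 0.026, -0.0], [0.0, -0.0, -1.0]]
wrist_force: [0.3, 0.3, -0.5]
gripper_width: 0.457
gripper_force: 30.0
```

Now I'll release and retreat upward and away.

Call:
step_arm(targets="0 0 0 0; 0 0 0 0; 0 0 0 0; 0 0 0 0; 0 0 0 0; 0 0 0 0; 0 0 0 0; 0 0 0 0", claw=7.5)

```text
time_s: 17.1
tcp_pos: [0.408, -0.3008, 0.0155]
ee_rot: [[-0.026, -1.0, 0.0], [-1.0, 0.026, -0.0], [0.0, -0.0, -1.0]]
wrist_force: [-0.2, 0.6, -0.1]
gripper_width: 0.851
gripper_force: 0.0
```

Call:
step_arm(targets="0 0 -0.5 0; 0 0 -1.5 0; 0 0 -2.5 0; 0 0 -3 0; 0 0 -3 0; 0 0 -3 0; 2.5 1 -1 0; 2.5 1 0 0; 2.5 1 0 0; 2.5 1 0 0; 2.5 1 0 0; 2.5 1 0 0")

```text
time_s: 18.1
tcp_pos: [0.3434, -0.4502, 0.161]
ee_rot: [[-0.026, -1.0, 0.0], [-1.0, 0.026, -0.0], [0.0, -0.0, -1.0]]
wrist_force: [0.6, -0.1, -0.5]
gripper_width: 0.858
gripper_force: 0.0
```

Call:
step_arm(targets="2 1 0 0; 2 1 0 0; 0 0 0 0; 0 0 0 0; 0 0 0 0")

```text
time_s: 18.52
tcp_pos: [0.3229, -0.4882, 0.1604]
ee_rot: [[-0.026, -1.0, -0.0], [-1.0, 0.026, 0.0], [-0.0, 0.0, -1.0]]
wrist_force: [-0.9, 0.0, -0.2]
gripper_width: 0.862
gripper_force: 0.0
```

```bash
python3 - <<'E'
from h import *
c=cap("top");m=masks(c[0])
try: print("wood",rect(c,m["wood"],(400,215,475,260),.028))
except Exception as e: print(e)
cv2.imwrite("pics/end.png",cv2.resize(c[0][130:270,265:480],None,fx=3.7,fy=3.7,interpolation=2))
E
```

```text
wood [ 406.5 -300.5  110.    40.2   89.8]
```

View pics/end.png

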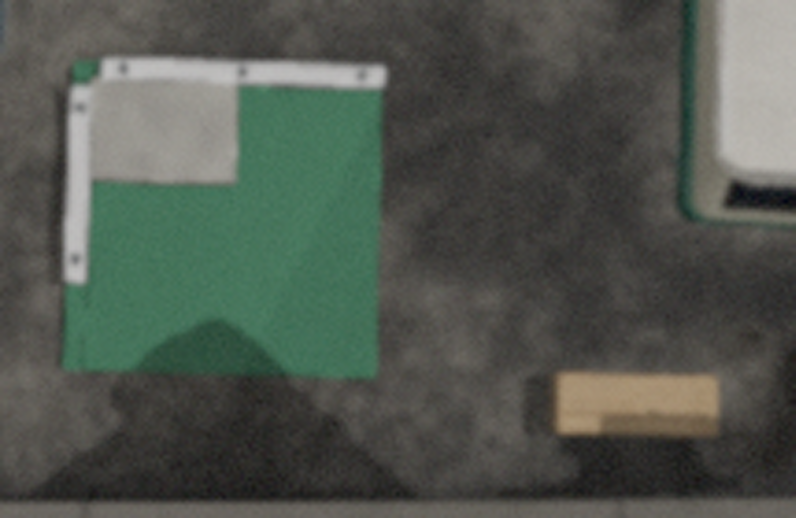

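The slab is home in the corner, spanning (92–237, 82–183) in the crop. The block lies flat on the bench at (637,405), off the jig, and the gripper is clear. I'll hand it in.

```bash
python3 -c "
from station import r
print(r.finish_job())"
```

```text
the job is handed in; nothing more can be done
None
```

I handed the job in at about 18.6 s: the block pushed the slab to the rear fence, then along it to the end stop, and now lies flat on the bench off the jig; the last picture shows no gaps, but no verdict came back.

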